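# Tighten the plant press and close its flip lever

## Task

Tighten the small plant press on the desk: screw its lever-headed clamp bolt in clockwise, with the lever standing up, until it is snug and the top board sits down on the paper stacks. Then fold the lever down flat onto its rubber rest and let go. Leave the tape roll, the magnifier and the petri dish beside the press where they are.

Things in the scene. Friction and masses are not known exactly. Their poses are not given: they have to be found in the camera images.
- press: Plant press, fixed to the desk: plywood base 120 (x) x 190 (y) x 16 mm, two 34 mm stacks of drying sheets, plywood top board 110 x 170 x 14 mm on two guide pins (tips 76 mm above the desk). A vertical clamp bolt passes through its middle; turning it in lowers the board 2.4 mm per rad, from 8.6 mm above the stacks onto them. Origin: underside centre, on the bolt axis; z up, y along its length.
- clamp_bolt (a joint): Turn of the clamp bolt, rad. 0 = furthest out; grows as the bolt is turned clockwise seen from above; 3.6 = snug, a firm stop, top board down on the stacks. It needs about 0.12 N m and stays where it is left. Starts between 0.4 and 1.5, so more than one grasp is usually needed.
- flip_lever (a joint): Fold of the lever, rad. 0 = upright in line with the bolt, 1.57 = flat on the rubber rest (a stop). Needs 0.15 N m, stays where left; starts at -0.03 to 0.15. The lever turns with the bolt: when snug it folds to the press's +y end, over the rest; before that its folding direction, seen from above, is turned anticlockwise from there by (3.6 - bolt value).
- lever_pivot (a point): Pivot of the lever at the head of the bolt, on the bolt's axis, 21 mm over the top board's upper face; 85 mm above the desk when snug. Its axes turn with the bolt: x along the lever's pivot pin, y the way in which the lever folds, z up.
- lever_grip (a point): Centre of the lever's black handle, 62 mm from the pivot. The handle is a flat bar 27 mm wide (along the pivot pin, own x), 12 mm thick (own y, the way it folds) and ends 85 mm from the pivot; its own z runs from the pivot out to the tip. Black from 18 mm out to the tip.
- lever_rest (a point): Centre of the top of the rubber rest block on the top board (44 x 16 x 15 mm), 62 mm from the bolt's axis towards the press's +y end; the closed lever lies on it.
- tape_roll_mid (a point): Roll of tape lying flat beside the press, 67 mm across, 19 mm high; point near half its height. To be left alone.
- magnifier_mid (a point): Hand magnifier lying flat behind the press, 71 x 161 x 12 mm; point near its middle. To be left alone.
- petri_5_mid (a point): Closed petri dish beside the press, 93 mm across, 16 mm high; point at half its height. To be left alone.
Not all that is in view belongs to the job. What is shaped like the press but orange or purple is not meant.

How it is judged:
On the way, in this order (a step that is already met when the one before it is completed fails the run):
1. the bolt is screwed in snug (within 0.2 rad of its stop) while the lever still stands up (folded less than 0.5 rad) (value of joint clamp_bolt above 3.4 rad and value of joint flip_lever below 0.5 rad), for 0.2 s.
2. the lever is folded down flat (within 0.17 rad) with the bolt still snug (value of joint clamp_bolt above 3.4 rad and value of joint flip_lever above 1.4 rad), for 0.2 s.
At the end, for the whole second after the job is handed in: The clamp bolt is snug (within 0.2 rad of its stop at 3.6), its lever is folded flat onto the rest (within 0.17 rad of level) and at rest, and the tape roll, magnifier and petri dish stayed within 30 mm of where they were (all of step 2 and velocity of joint flip_lever between -0.05 and 0.05 rad/s); the robot touches nothing.
It fails at once if the tape roll is moved by more than 30 mm (distance of tape_roll_mid from where it was at the start of the episode above 0.03 m).
It fails at once if the magnifier is moved by more than 30 mm (distance of magnifier_mid from where it was at the start of the episode above 0.03 m).
It fails at once if the petri dish is moved by more than 30 mm (distance of petri_5_mid from where it was at the start of the episode above 0.03 m).
It also fails if it takes over 70 s, if anything falls off the work surface, if the arm or the gripper's body presses on something with over 40 N, if the wrist force passes 120 N, or if a joint passes its speed limit or range.

## Robot

A 6-joint arm with a two-finger parallel gripper is mounted at the origin on a cart in front of the work surface, level with it; the furniture and walls round the work are solid. World frame = base frame: x ahead of the robot, y to its left, z up, the work surface at z = 0. Lengths are in m, angles in rad, forces in N, time in s.
With the tool pointing down it reaches from about 0.25 to 0.775 m from the base axis. Payload 4 kg.
Tool frame: the origin (TCP) lies midway between the tips of the shut fingers; the grasp point (between the pads) lies 19 mm behind it (ctrl.grasp_offset is the distance from the TCP to the grasp point, in m); z points along the fingers, y is the direction in which the jaws open and shut (so a half turn about z gives the same grasp; the last joint's range is limited). The gripper opens to 94 mm and grips with 3 to 60 N. Pads are 16 mm wide; open, the fingers measure 119 mm over their backs; the gripper's body (75 mm by 177 mm) begins 78 mm behind the grasp point.
Start: joints at [1.127, 0.087, 1.371, -0, 1.684, -0.103], TCP at [0.184, 0.518, 0.206] pointing down, gripper open.
Joint ranges: [-3.1, 3.1], [-0.76, 2.03], [0.27, 2.55], [-1.08, 4.22], [0.17, 2.65], [-2.57, 2.57]. Speed limits (rad/s): [2.79, 2.79, 3.14, 3.14, 3.14, 3.14].

## Interface

Orientations are given as a unit quaternion [x, y, z, w].
In Python, from plant import ctrl, viewer gives the robot as it stands.
- The arm moves only by the shell command python3 -m crank 'ROWS' [FORCE]. ROWS is a JSON object of lists of equal length, an entry for each row: "offset": the shift along the world's x, y, z in units of 0.1 m (1.0 is 0.1 m), a list of three; "turn": the turn, a rotation vector about the world's x, y, z in units of 30 degrees (1.0 is 30 degrees), a list of three; "jaw": the gripper command: -1 is shut, 1 is fully open, values between are in proportion. In form: {"offset": [[tx, ty, tz], ...], "turn": [[ax, ay, az], ...], "jaw": [jaw, ...]}. A call has 1 to 12 rows; each row shifts and turns the commanded pose from where the row before left it; what a row does not reach is not made up. A row lasts 1/10 s, in which the tool goes at most 50 mm and 8.59 degrees, less where a joint would pass 70% of its speed; a pose out of reach is approached as far as the arm can. A call with a number of a shift or a turn outside -1 to 1 is refused whole. A call with a gripper value outside its range is refused whole. The fingers move at their own pace and stop on an object; FORCE is the grip in N (left out, the last holds). Time passes only in rows, so rows that do not move let the fingers close. It gives the time, the measured TCP pose, the force and the opening at its end, in the units of the state.
- ctrl.get_obs(): the state, without advancing time (a new reading comes with each control period).
- viewer.grab_frame(name): name is "side" or "top" or "wrist"; returns a dict with "color" (420x560x3 uint8, blue, green, red), "z_map" (420x560 float32, m along the optical axis (not along the pixel's ray), 0 where there is no reading), "K" (3x3 intrinsics, pixels), "k1" (the pictures are not rectified: a ray, as slopes to the right and down, at radius r is drawn at 1 + k1 r^2 times it, then the intrinsics apply), "T" (4x4, takes a point from camera to world coordinates). Camera axes: x right, y down, z forward; pixel columns grow to the right and rows downward; lengths in m; the calibration is good to about 2 mm. A picture is of the moment at which its call begins.
- ctrl.hand_in(): hands the job in, once; it reports no verdict.
Trained networks look in a picture, given as the dict that the camera call returned (one of the last four; its "shot" number tells which), for a name from the list of things; names that differ only in an ending like _2 or _b are one class to them, and where a whole thing is asked for, a point or a joint stands for the part that bears it (a point fixed in the world has none). Each returns a list of dicts, best first, with "confidence" (0 to 1); they miss things now and then, are a little off and sometimes report something else, mostly with a low value. They report only what shows in the picture. A call takes as long as a camera call. They do not tell look-alikes from the thing itself.
- viewer.recognise(picture, label): "bbox" ([left, top, right, bottom] in pixels, round what is visible of it).
The state is a dict: "clock": time; "joints": joint angles; "joint_velocities": joint speeds; "joint_efforts": joint torques, N m; "position": TCP position; "orientation": TCP orientation; "ft_force": force on the tool from outside, world axes, zero at the start; "wrist_torque": the same for the moment, N m; "width": finger opening in m.
Only numpy, scipy, OpenCV 4.12 (cv2) and the standard library are available. Lean on these libraries where they do the work, as an engineer would, in place of code of your own. Each camera call takes 0.05 s, during which the arm holds its last target.

## Working session

There is one attempt and no reset: what is moved stays moved. The work goes in short steps, Python scripts to look and compute and a shell command to move; the robot and the scene stay as the last step left them, time stands still between calls to the robot, and variables do not carry over. Pictures are saved under pics/ and viewed, and the job is handed in when it is done.

```bash
ls; mkdir -p pics; cat > h.py <<'E'
import numpy as np, cv2
from plant import ctrl, viewer
def world(f,u,v,z=None):
    K=f["K"];p=cv2.undistortPoints(np.array([[[u,v]]],float),K,np.array([0,0,0,0,0.])) [0,0]
    d=p.copy()
    for _ in range(20): d=p/(1+f["k1"]*(d@d))
    if z is None: z=f["z_map"][int(round(v)),int(round(u))]
    T=f["T"]; return (T@np.array([d[0]*z,d[1]*z,z,1]))[:3]
def cloud(f):
    K=f["K"];h,w=f["z_map"].shape;u,v=np.meshgrid(np.arange(w),np.arange(h))
    x=(u-K[0,2])/K[0,0];y=(v-K[1,2])/K[1,1];a,b=x.copy(),y.copy()
    for _ in range(20):
        s=1+f["k1"]*(a*a+b*b);a=x/s;b=y/s
    z=f["z_map"];P=np.stack([a*z,b*z,z],-1)@f["T"][:3,:3].T+f["T"][:3,3];P[z==0]=np.nan
    return P
def proj(f,p):
    c=np.linalg.inv(f["T"])@np.append(p,1);a=c[:2]/c[2];a=a*(1+f["k1"]*(a@a));return f["K"][:2,:2]@a+f["K"][:2,2]
E
python3 - <<'E'
from h import *
for n in ["side","top","wrist"]:
    f=viewer.grab_frame(n);cv2.imwrite(f"pics/{n}0.png",f["color"]);print(n,f["k1"],f["T"].round(3).tolist())
    for l in ["press","clamp_bolt","flip_lever","lever_pivot","lever_grip","lever_rest","tape_roll_mid","magnifier_mid","petri_5_mid"]:
        print(l,[(np.round(d["bbox"]).tolist(),round(d["confidence"],2)) for d in viewer.recognise(f,l)][:4])
o=ctrl.get_obs();print(o, ctrl.grasp_offset)
E
```

```text
pics
side -0.007033787337689868 [[0.995, -0.067, 0.078, 0.53], [-0.103, -0.654, 0.749, -0.607], [0.001, -0.753, -0.658, 0.775], [0.0, 0.0, 0.0, 1.0]]
press [([171.0, 256.0, 239.0, 350.0], 0.8), ([342.0, 213.0, 425.0, 300.0], 0.78), ([241.0, 188.0, 306.0, 269.0], 0.76)]
clamp_bolt [([264.0, 188.0, 278.0, 226.0], 0.81), ([381.0, 215.0, 399.0, 255.0], 0.77), ([189.0, 252.0, 207.0, 296.0], 0.71), ([179.0, 162.0, 190.0, 194.0], 0.54)]
flip_lever [([185.0, 255.0, 203.0, 291.0], 0.85), ([379.0, 217.0, 398.0, 253.0], 0.84), ([264.0, 191.0, 276.0, 217.0], 0.75), ([177.0, 161.0, 194.0, 191.0], 0.66)]
lever_pivot [([185.0, 253.0, 206.0, 296.0], 0.74), ([176.0, 157.0, 193.0, 197.0], 0.69), ([380.0, 211.0, 398.0, 255.0], 0.67), ([264.0, 190.0, 275.0, 222.0], 0.54)]
lever_grip [([184.0, 253.0, 205.0, 292.0], 0.81), ([267.0, 185.0, 277.0, 219.0], 0.71), ([176.0, 162.0, 193.0, 192.0], 0.66), ([381.0, 217.0, 395.0, 252.0], 0.49)]
lever_rest [([348.0, 213.0, 429.0, 285.0], 0.94), ([170.0, 254.0, 232.0, 330.0], 0.89), ([170.0, 160.0, 208.0, 217.0], 0.87), ([245.0, 190.0, 303.0, 249.0], 0.56)]
tape_roll
[... 1897 characters left out ...]
array([ 1.12690952e+00,  8.72176727e-02,  1.37071446e+00,  1.75471267e-05,
        1.68360892e+00, -1.03084340e-01]), 'joint_velocities': array([ 1.46706009e-04, -1.06209840e-05, -1.65665734e-03,  1.16931182e-03,
       -6.90384975e-04,  7.80780167e-04]), 'joint_efforts': array([ 3.03342740e-04, -3.40034187e+01, -3.02587938e+01,  7.18197576e-02,
        2.37911189e-02, -1.09644509e-05]), 'position': array([0.18382922, 0.5183813 , 0.20548886]), 'orientation': array([ 1.69576809e-01,  9.85516974e-01,  2.71959608e-05, -1.42541014e-06]), 'ft_force': array([ 0.44478977, -0.66710506,  0.3095521 ]), 'wrist_torque': array([-0.01216423,  0.02269848,  0.01616813]), 'width': 0.09414770249641102} 0.0188
```

View pics/top0.png

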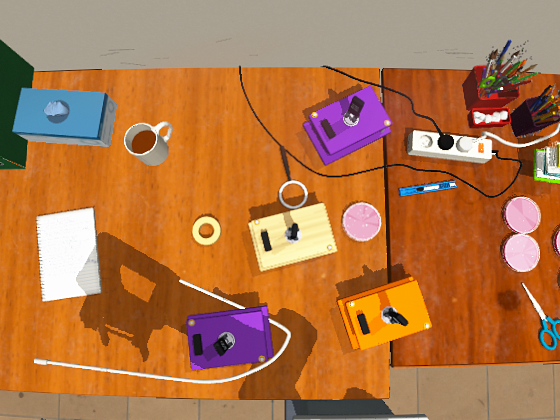

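View pics/side0.png

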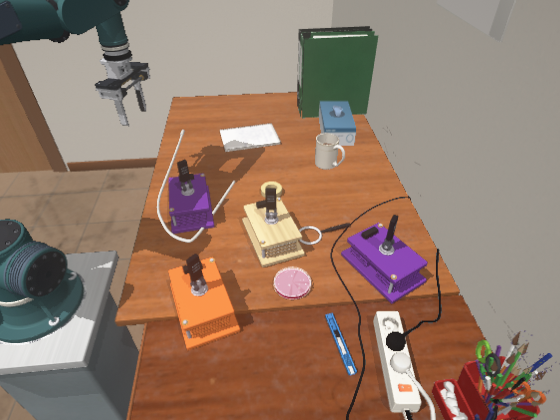

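The target is the plywood press at about (293,237) in the top view. Its rest is at (266,240), so its +y end points left, with the tape at (206,230), the petri dish at (362,222) and the magnifier ring at (293,194).

```bash
python3 - <<'E'
from h import *
for n,box in [("top",(230,185,400,285)),("side",(230,175,330,290))]:
    f=viewer.grab_frame(n);P=cloud(f);a,b,c,d=box
    im=cv2.resize(f["color"][b:d,a:c],None,fx=4.5 if n=="top" else 5,fy=4.5 if n=="top" else 5,interpolation=cv2.INTER_CUBIC);cv2.imwrite(f"pics/{n}1.png",im)
    Q=P[b:d,a:c].reshape(-1,3);C=f["color"][b:d,a:c].reshape(-1,3).astype(int)
    m=(Q[:,0]>.3)&(Q[:,0]<.65)
    for lo,hi in [(.06,.07),(.07,.075),(.075,.09),(.09,.105),(.105,.125),(.125,.145),(.145,.16),(.16,.19)]:
        s=m&(Q[:,2]>lo)&(Q[:,2]<hi)
        if s.sum()>2: print(n,lo,hi,s.sum(),np.median(Q[s],0).round(4),Q[s].min(0).round(3),Q[s].max(0).round(3))
    yl=(C[:,0]<C[:,2]-40)&(C[:,2]>180)&(C[:,1]>150)&(Q[:,2]>.05)&(Q[:,2]<.085)
    q=Q[yl];print("board",len(q),np.median(q[:,2]),cv2.minAreaRect((q[:,:2]*1000).astype(np.float32)))
    np.save(f"pc_{n}.npy",np.hstack([Q,C]))
E
```

```text
top 0.06 0.07 1442 [0.5753 0.1566 0.0689] [0.503 0.068 0.062] [0.649 0.254 0.07 ]
top 0.07 0.075 1808 [0.5752 0.159  0.0712] [0.503 0.069 0.07 ] [0.646 0.254 0.075]
top 0.075 0.09 209 [0.5648 0.2168 0.0839] [0.523 0.081 0.075] [0.611 0.244 0.089]
top 0.09 0.105 40 [0.5661 0.166  0.0971] [0.56  0.151 0.091] [0.588 0.173 0.105]
top 0.105 0.125 5 [0.5622 0.1621 0.1168] [0.562 0.158 0.115] [0.564 0.166 0.123]
top 0.125 0.145 4 [0.5632 0.1666 0.1418] [0.562 0.165 0.138] [0.574 0.167 0.142]
top 0.145 0.16 7 [0.5674 0.1668 0.1513] [0.562 0.16  0.145] [0.585 0.167 0.158]
top 0.16 0.19 71 [0.5749 0.1611 0.1754] [0.562 0.155 0.165] [0.587 0.165 0.179]
board 3124 0.07021599310327847 ((574.8267822265625, 161.8050994873047), (109.0555191040039, 168.2138671875), 14.896195411682129)
side 0.06 0.07 462 [0.5731 0.1197 0.069 ] [0.502 0.064 0.06 ] [0.648 0.242 0.07 ]
side 0.07 0.075 1144 [0.5784 0.1375 0.0714] [0.505 0.065 0.07 ] [0.647 0.251 0.075]
side 0.075 0.09 135 [0.5632 0.2054 0.0808] [0.532 0.072 0.075] [0.608 0.243 0.09 ]
side 0.09 0.105 50 [0.5748 0.1532 0.0957] [0.56  0.145 0.091] [0.589 0.164 0.104]
side 0.105 0.125 47 [0.5737 0.153  0.1167] [0.563 0.15  0.105] [0.587 0.156 0.125]
side 0.125 0.145 55 [0.574  0.1524 0.1351] [0.563 0.149 0.125] [0.587 0.158 0.145]
side 0.145 0.16 49 [0.5742 0.1527 0.1521] [0.562 0.15  0.145] [0.587 0.158 0.16 ]
side 0.16 0.19 89 [0.575  0.1531 0.1727] [0.562 0.149 0.16 ] [0.588 0.166 0.179]
board 1398 0.07098175392185957 ((575.6959228515625, 158.35617065429688), (109.96219635009766, 171.7875518798828), 14.482316970825195)
```

```bash
python3 - <<'E'
from h import *
for n in ["top","side"]:
    A=np.load(f"pc_{n}.npy");Q=A[:,:3];C=A[:,3:]
    bz=(Q[:,2]>.066)&(Q[:,2]<.076)&(C[:,1]>150);print(n,np.median(Q[bz,2]))
    s=(Q[:,2]>.168)&(Q[:,2]<.185);q=Q[s]
    print(cv2.minAreaRect((q[:,:2]*1000).astype(np.float32)),q.mean(0).round(4),np.median(q[:,2]))
    s=(Q[:,2]>.105)&(Q[:,2]<.185)&(abs(Q[:,0]-.575)<.03);q=Q[s];v=q-q.mean(0)
    w,V=np.linalg.eigh(v.T@v/len(q));print(np.sqrt(w).round(4),V.round(3).tolist())
E
```

```text
top 0.07025245754467346
((574.4674072265625, 160.2050018310547), (9.966514587402344, 25.69510269165039), 88.43605041503906) [0.5749 0.1604 0.1755] 0.1757760364724037
[0.0031 0.0071 0.0164] [[0.088, 0.952, -0.292], [0.995, -0.068, 0.078], [0.054, -0.297, -0.953]]
side 0.07102666778951461
((575.1675415039062, 157.4550323486328), (15.667946815490723, 25.09880256652832), 85.52912902832031) [0.5752 0.1552 0.1745] 0.174993099068957
[0.0026 0.0078 0.0216] [[0.103, 0.995, 0.007], [0.994, -0.103, 0.033], [-0.034, -0.004, 0.999]]
```

View pics/top1.png

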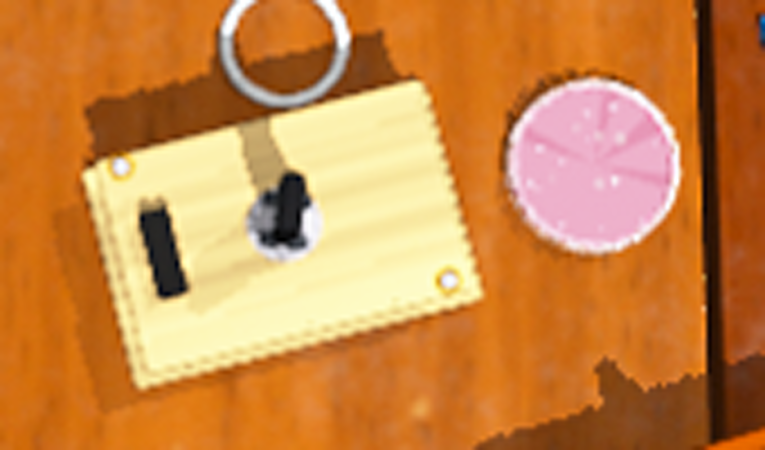

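View pics/side1.png

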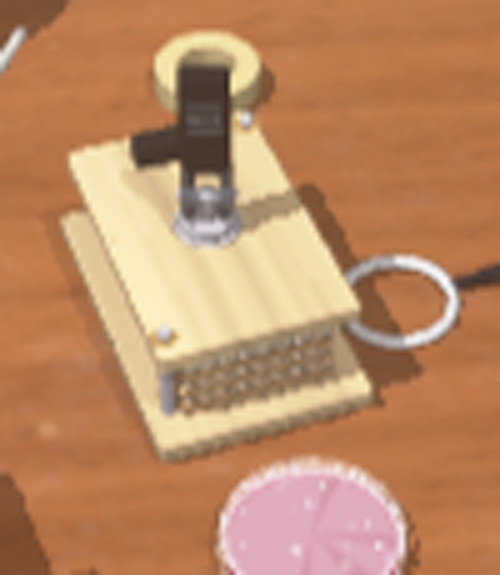

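```bash
python3 -m crank '{"offset":[[0,0,0.3],[0,0,0.3],[0.3,-0.28,0],[0.3,-0.28,0],[0.3,-0.28,0],[0.3,-0.28,0],[0.3,-0.28,0],[0.3,-0.28,0],[0.3,-0.28,0],[0.3,-0.28,0],[0.3,-0.28,0],[0.3,-0.28,0]],"turn":[[0,0,0],[0,0,0],[0,0,0.2],[0,0,0.2],[0,0,0.05],[0,0,0],[0,0,0],[0,0,0],[0,0,0],[0,0,0],[0,0,0],[0,0,0]],"jaw":[1,1,1,1,1,1,1,1,1,1,1,1]}' 40
```

```text
clock: 2.8
position: [0.4849, 0.2371, 0.2657]
orientation: [0.053, 0.999, 0.0, 0.0]
ft_force: [0.6, 0.8, -0.9]
width: 0.094
```

```bash
python3 -m crank '{"offset":[[0.3,-0.26,0],[0.3,-0.26,0],[0.3,-0.25,0],[0,0,0],[0,0,0]],"turn":[[0,0,0],[0,0,0],[0,0,0],[0,0,0],[0,0,0]],"jaw":[1,1,1,1,1]}'
python3 - <<'E'
from h import *
f=viewer.grab_frame("wrist");cv2.imwrite("pics/w2.png",f["color"]);P=cloud(f)
Q=P.reshape(-1,3);C=f["color"].reshape(-1,3)
s=(Q[:,2]>.168)&(Q[:,2]<.185)&(abs(Q[:,0]-.575)<.03)&(abs(Q[:,1]-.16)<.03);q=Q[s];print(len(q),q.mean(0).round(4),cv2.minAreaRect((q[:,:2]*1000).astype(np.float32)))
s=(Q[:,2]>.06)&(Q[:,2]<.075)&(C[:,1]>150);print(s.sum(),np.median(Q[s],0))
o=ctrl.get_obs();print(o["position"],o["orientation"],o["joints"])
E
```

```text
clock: 3.3
position: [0.5741, 0.1609, 0.2648]
orientation: [0.053, 0.999, 0.0, -0.001]
ft_force: [-0.9, -0.3, -0.3]
width: 0.0946
416 [0.5734 0.1605 0.1756] ((574.2858276367188, 160.34498596191406), (11.529960632324219, 26.549503326416016), 83.8691635131836)
5981 [0.57296216 0.11638279 0.07039657]
[0.57353643 0.16163733 0.26532627] [ 5.26055518e-02  9.98615252e-01  2.44922434e-04 -4.16622497e-04] [ 1.79176660e-01  1.88305915e-01  1.13992232e+00  6.88439564e-04
  1.81406278e+00 -1.28619437e+00]
```

View pics/w2.png

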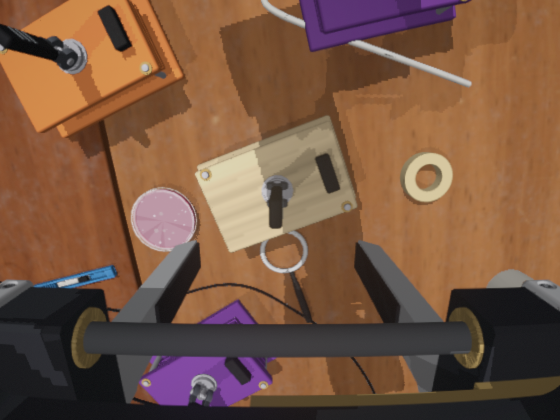

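The wrist view shows the lever handle at (275,205) between the open fingers. Its position and yaw agree with the top view, so I'll descend and grip.

```bash
python3 -m crank '{"offset":[[0,0,-0.3],[0,0,-0.3],[0,0,-0.3],[0,0,-0.3],[0.01,-0.01,-0.08],[0,0,0],[0,0,0],[0,0,0],[0,0,0],[0,0,0],[0,0,0],[0,0,0]],"turn":[[0,0,0],[0,0,0],[0,0,0],[0,0,0],[0,0,0],[0,0,0],[0,0,0],[0,0,0],[0,0,0],[0,0,0],[0,0,0],[0,0,0]],"jaw":[1,1,1,1,1,-1,-1,-1,-1,-1,-1,-1]}' 40; python3 - <<'E'
from h import *
o=ctrl.get_obs();print({k:o[k].round(3) for k in["position","ft_force","wrist_torque","joints"]},o["width"])
E
```

```text
clock: 4.55
position: [0.5749, 0.1604, 0.1377]
orientation: [0.053, 0.999, 0.0, 0.0]
ft_force: [-0.4, -0.2, -0.0]
width: 0.0415
{'position': array([0.575, 0.16 , 0.138]), 'ft_force': array([-0.358, -0.172, -0.001]), 'wrist_torque': array([-0.016, -0.051,  0.049]), 'joints': array([ 0.177,  0.213,  1.363,  0.   ,  1.566, -1.289])} 0.04152999204440162
```

```bash
python3 -m crank '{"offset":[[0,0,0],[0,0,0],[0,0,0],[0,0,0],[0,0,0],[0,0,0]],"turn":[[0,0,0],[0,0,0],[0,0,0],[0,0,0],[0,0,0],[0,0,0]],"jaw":[-1,-1,-1,-1,-1,-1]}' 40; python3 - <<'E'
from h import *
o=ctrl.get_obs();print({k:o[k].round(3) for k in["position","ft_force","wrist_torque","joints"]},o["width"])
E
```

```text
clock: 5.15
position: [0.5748, 0.1604, 0.1375]
orientation: [0.052, 0.999, 0.0, 0.0]
ft_force: [-0.2, -0.1, -0.7]
width: 0.0118
{'position': array([0.575, 0.16 , 0.138]), 'ft_force': array([-0.231, -0.082, -0.74 ]), 'wrist_torque': array([ 0.087, -0.006,  0.139]), 'joints': array([ 0.177,  0.213,  1.363,  0.   ,  1.565, -1.289])} 0.01178696882403534
```

```bash
python3 -m crank '{"offset":[[0,0,-0.003],[0,0,-0.003],[0,0,-0.003],[0,0,-0.003],[0,0,-0.003],[0,0,-0.003],[0,0,-0.003],[0,0,-0.003],[0,0,-0.003],[0,0,-0.003],[0,0,-0.003],[0,0,-0.003]],"turn":[[0,0,-0.25],[0,0,-0.25],[0,0,-0.25],[0,0,-0.25],[0,0,-0.25],[0,0,-0.25],[0,0,-0.25],[0,0,-0.25],[0,0,-0.25],[0,0,-0.25],[0,0,-0.25],[0,0,-0.25]],"jaw":[-1,-1,-1,-1,-1,-1,-1,-1,-1,-1,-1,-1]}' 50; python3 - <<'E'
from h import *
o=ctrl.get_obs();print({k:o[k].round(3) for k in["position","ft_force","wrist_torque","joints"]},o["width"])
f=viewer.grab_frame("top");cv2.imwrite("pics/t3.png",f["color"])
f=viewer.grab_frame("side");cv2.imwrite("pics/s3.png",cv2.resize(f["color"][150:310,200:400],None,fx=4,fy=3.7))
E
```

```text
clock: 6.35
position: [0.5741, 0.1599, 0.1337]
orientation: [0.745, 0.667, -0.001, -0.0]
ft_force: [-3.3, -1.0, 1.1]
width: 0.0119
{'position': array([0.574, 0.16 , 0.134]), 'ft_force': array([-3.322, -1.01 ,  1.062]), 'wrist_torque': array([-0.259,  0.359,  0.146]), 'joints': array([ 1.770e-01,  2.140e-01,  1.369e+00, -1.000e-03,  1.560e+00,
        2.870e-01])} 0.01190541600147365
```

View pics/s3.png

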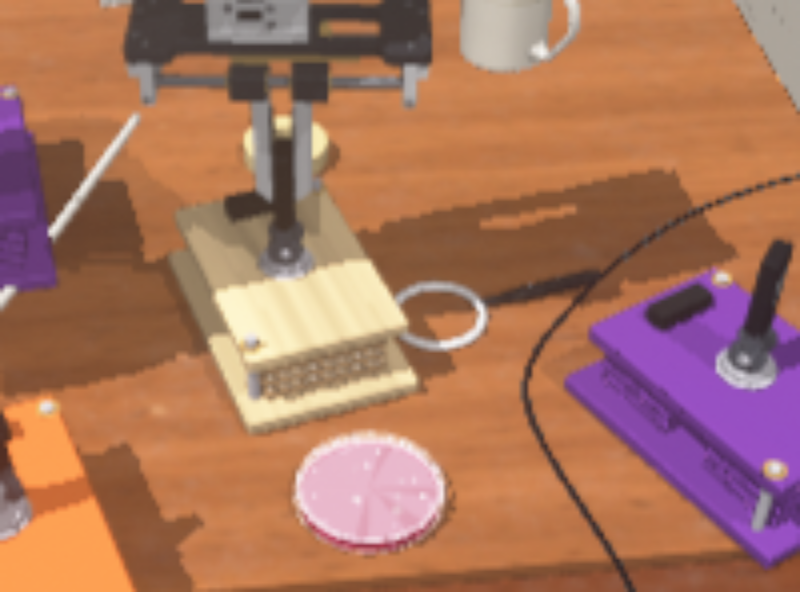

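The side view shows the lever turned about 90° in the grip (285,170) and the board lower. I'll go on turning.

```bash
python3 -m crank '{"offset":[[0,0,-0.003],[0,0,-0.003],[0,0,-0.003],[0,0,-0.003],[0,0,-0.003],[0,0,-0.003],[0,0,-0.003],[0,0,-0.003]],"turn":[[0,0,-0.25],[0,0,-0.25],[0,0,-0.25],[0,0,-0.25],[0,0,-0.25],[0,0,-0.25],[0,0,-0.25],[0,0,-0.2]],"jaw":[-1,-1,-1,-1,-1,-1,-1,-1]}' 50; python3 - <<'E'
from h import *
o=ctrl.get_obs();print({k:o[k].round(3) for k in["position","ft_force","wrist_torque","joints"]},o["width"])
E
python3 -m crank '{"offset":[[0,0,-0.003],[0,0,-0.003],[0,0,0]],"turn":[[0,0,-0.15],[0,0,-0.15],[0,0,0]],"jaw":[-1,-1,-1]}'; python3 - <<'E'
from h import *
o=ctrl.get_obs();print({k:o[k].round(3) for k in["position","ft_force","wrist_torque","joints"]},o["width"])
E
```

```text
clock: 7.25
position: [0.5736, 0.1603, 0.1313]
orientation: [0.976, 0.22, -0.001, -0.0]
ft_force: [-3.9, -1.2, 0.6]
width: 0.0117
{'position': array([0.574, 0.16 , 0.131]), 'ft_force': array([-3.913, -1.172,  0.638]), 'wrist_torque': array([-0.2  ,  0.822,  0.143]), 'joints': array([0.177, 0.215, 1.373, 0.   , 1.556, 1.305])} 0.01170237441455548
clock: 7.55
position: [0.5736, 0.1604, 0.1309]
orientation: [0.989, 0.145, -0.001, -0.0]
ft_force: [-4.3, -0.3, 0.8]
width: 0.0116
{'position': array([0.574, 0.16 , 0.131]), 'ft_force': array([-4.275, -0.316,  0.847]), 'wrist_torque': array([-0.136,  1.066, -0.089]), 'joints': array([0.177, 0.216, 1.373, 0.   , 1.555, 1.458])} 0.011578934175011091
```

```bash
python3 -m crank '{"offset":[[0,0,0],[0,0,0],[0,0,0]],"turn":[[0,0,-0.1],[0,0,-0.1],[0,0,0]],"jaw":[-1,-1,-1]}'; python3 - <<'E'
from h import *
o=ctrl.get_obs();print({k:o[k].round(3) for k in["position","ft_force","wrist_torque","joints"]},o["width"])
f=viewer.grab_frame("top");P=cloud(f);cv2.imwrite("pics/t4.png",cv2.resize(f["color"][150:300,200:420],None,fx=3.5,fy=3.5))
Q=P.reshape(-1,3);C=f["color"].reshape(-1,3);s=(abs(Q[:,0]-.575)<.08)&(abs(Q[:,1]-.13)<.1)&(Q[:,2]>.055)&(Q[:,2]<.075)&(C[:,1]>120);print(s.sum(),np.median(Q[s],0))
f=viewer.grab_frame("side");P=cloud(f)
Q=P.reshape(-1,3);C=f["color"].reshape(-1,3);s=(abs(Q[:,0]-.575)<.08)&(abs(Q[:,1]-.13)<.1)&(Q[:,2]>.055)&(Q[:,2]<.075)&(C[:,1]>120);print(s.sum(),np.median(Q[s],0))
E
```

```text
clock: 7.85
position: [0.5738, 0.1605, 0.1308]
orientation: [0.996, 0.094, -0.001, 0.0]
ft_force: [-4.0, -0.0, 1.4]
width: 0.012
{'position': array([0.574, 0.161, 0.131]), 'ft_force': array([-3.973, -0.021,  1.408]), 'wrist_torque': array([-0.169,  1.113,  0.837]), 'joints': array([0.178, 0.216, 1.373, 0.   , 1.555, 1.56 ])} 0.012006634194931934
873 [0.54366772 0.13619297 0.06338943]
1484 [0.57816137 0.13030117 0.06421207]
```

View pics/t4.png

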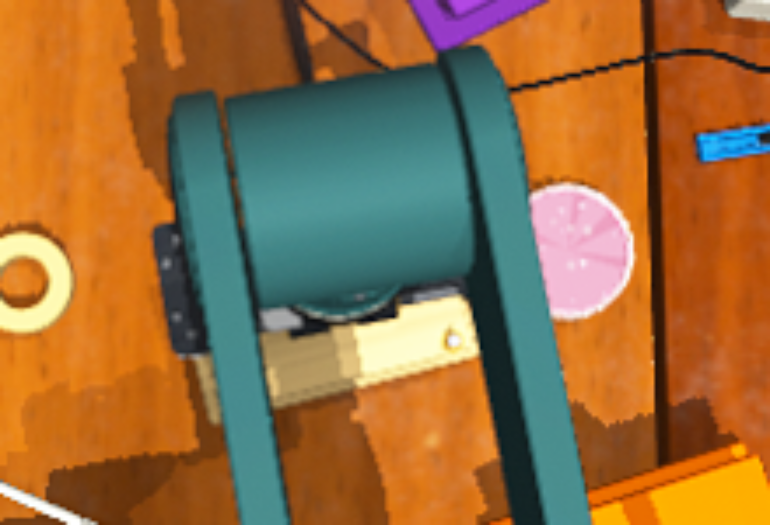

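The wrist moment rose to 0.84 N m and the board reads 0.064 m, so the bolt is on its stop. I'll release, lift and check the lever.

```bash
python3 -m crank '{"offset":[[0,0,0],[0,0,0],[0,0,0],[0,0,0],[0,0,0],[0,0,0],[0,0,0.3],[0,0,0.3],[0,0,0.2],[0.1,-0.4,0],[0,0,0],[0,0,0]],"turn":[[0,0,0.07],[0,0,0],[0,0,0],[0,0,0],[0,0,0],[0,0,0],[0,0,0],[0,0,0],[0,0,0],[0,0,0],[0,0,0],[0,0,0]],"jaw":[-1,1,1,1,1,1,1,1,1,-1,-1,-1]}' ; python3 - <<'E'
from h import *
o=ctrl.get_obs();print({k:o[k].round(3) for k in["position","ft_force","wrist_torque","joints"]},o["width"])
f=viewer.grab_frame("side");P=cloud(f)
cv2.imwrite("pics/s5.png",cv2.resize(f["color"][150:310,200:400],None,fx=4,fy=3.7))
f=viewer.grab_frame("wrist");cv2.imwrite("pics/w5.png",f["color"]);Q=cloud(f).reshape(-1,3)
s=(Q[:,2]>.155)&(Q[:,2]<.18)&(abs(Q[:,0]-.575)<.05)&(abs(Q[:,1]-.16)<.04);q=Q[s];print(len(q),q.mean(0),cv2.minAreaRect((q[:,:2]*1000).astype(np.float32)))
E
```

```text
clock: 9.15
position: [0.585, 0.1199, 0.2107]
orientation: [0.994, 0.109, -0.0, -0.0]
ft_force: [-1.0, -0.9, 0.1]
width: 0.0552
{'position': array([0.585, 0.12 , 0.211]), 'ft_force': array([-1.046, -0.876,  0.098]), 'wrist_torque': array([-0.011,  0.134, -0.051]), 'joints': array([0.107, 0.192, 1.243, 0.   , 1.707, 1.46 ])} 0.05517305338691227
550 [0.57981399 0.16157306 0.16743646] ((577.8803100585938, 162.03665161132812), (21.665861129760742, 12.389174461364746), 14.084454536437988)
```

View pics/s5.png

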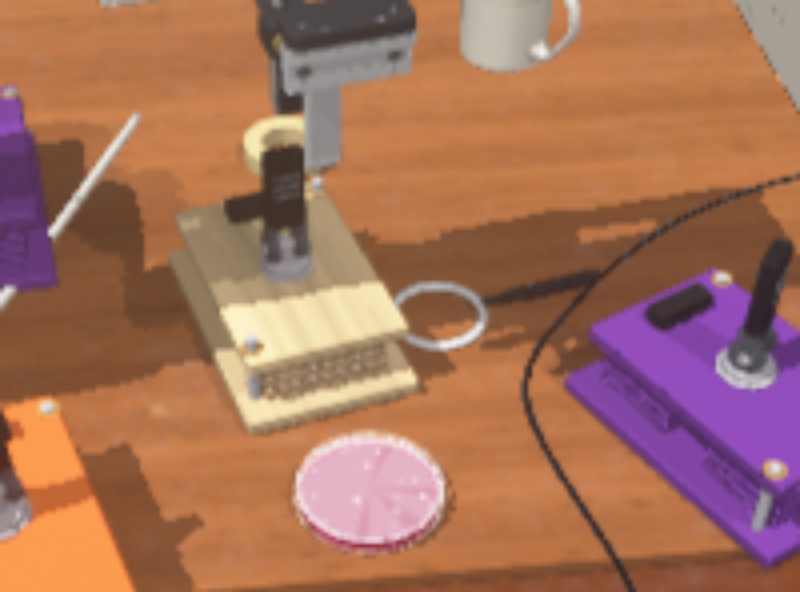

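View pics/w5.png

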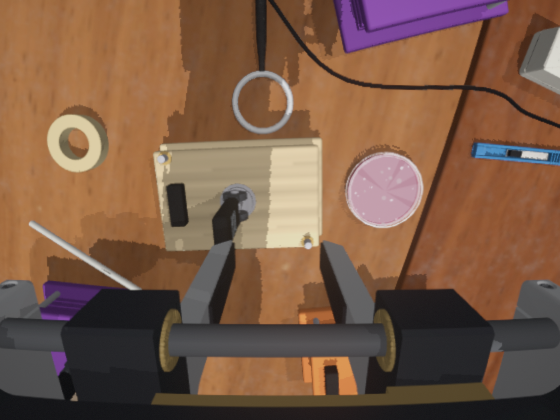

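The lever stands upright and square to the press, with its handle near (230,215) in the wrist view. Now I'll shut the fingers, lower them behind the lever and push.

```bash
python3 -m crank '{"offset":[[0,0,0],[0,0,0],[0,0,0],[0,0,0],[0,0,0],[0,0,0],[0,0,0],[0,0,0],[0,0,-0.25],[0,0,-0.31],[0,0,0]],"turn":[[0,0,0],[0,0,0],[0,0,0],[0,0,0],[0,0,0],[0,0,0],[0,0,0],[0,0,0],[0,0,0],[0,0,0],[0,0,0]],"jaw":[-1,-1,-1,-1,-1,-1,-1,-1,-1,-1,-1]}' ; python3 - <<'E'
from h import *
o=ctrl.get_obs();print({k:o[k].round(4) for k in["position","ft_force","wrist_torque"]},o["width"])
u=np.array([-.254,.967]);h=.0125;r=.07;p=np.array([.574,.1605])
for d in range(0,95,10):
    a=np.radians(d);c=r*np.sin(a)-.006*np.cos(a)-h;print(d,(p+c*u).round(4),round(.085+r*np.cos(a)+.006*np.sin(a),4))
f=viewer.grab_frame("side")
cv2.imwrite("pics/s6.png",cv2.resize(f["color"][150:310,200:400],None,fx=4,fy=3.7))
E
```

```text
clock: 10.35
position: [0.5818, 0.12, 0.1497]
orientation: [0.994, 0.109, -0.005, 0.0]
ft_force: [0.4, 0.4, -0.9]
width: 0.0004
{'position': array([0.5818, 0.12  , 0.1497]), 'ft_force': array([ 0.3971,  0.3981, -0.8637]), 'wrist_torque': array([-0.0469,  0.196 , -0.0259])} 0.000423941268852321
0 [0.5787 0.1426] 0.155
10 [0.5756 0.1545] 0.155
20 [0.5725 0.1661] 0.1528
30 [0.5696 0.1772] 0.1486
40 [0.5669 0.1875] 0.1425
50 [0.5645 0.1965] 0.1346
60 [0.5625 0.2041] 0.1252
70 [0.561 0.21 ] 0.1146
80 [0.5599 0.2141] 0.1031
90 [0.5594 0.2161] 0.091
```

View pics/s6.png

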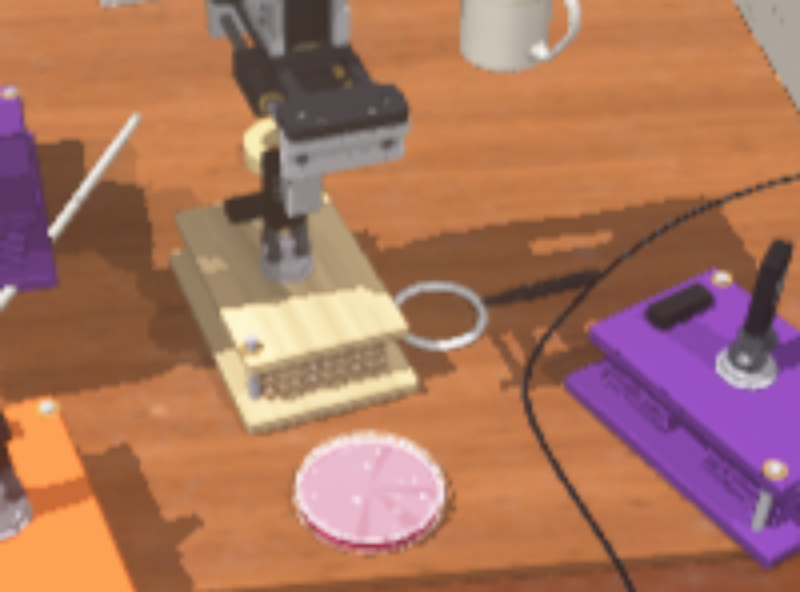

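```bash
python3 -m crank '{"offset":[[-0.04,0.17,0],[-0.04,0.17,0],[-0.03,0.12,-0.02],[-0.03,0.11,-0.04],[-0.03,0.10,-0.06],[-0.02,0.09,-0.08],[-0.02,0.08,-0.09],[0,0,0]],"turn":[[0,0,0],[0,0,0],[0,0,0],[0,0,0],[0,0,0],[0,0,0],[0,0,0],[0,0,0]],"jaw":[-1,-1,-1,-1,-1,-1,-1,-1]}' ; python3 - <<'E'
from h import *
o=ctrl.get_obs();print({k:o[k].round(4) for k in["position","ft_force","wrist_torque"]},o["width"])
f=viewer.grab_frame("side")
cv2.imwrite("pics/s7.png",cv2.resize(f["color"][150:310,200:400],None,fx=4,fy=3.7))
E
```

```text
clock: 11.2
position: [0.5624, 0.2055, 0.1236]
orientation: [0.994, 0.11, -0.002, -0.0]
ft_force: [1.0, 0.3, 1.1]
width: 0.0005
{'position': array([0.5624, 0.2055, 0.1236]), 'ft_force': array([1.0235, 0.2983, 1.0592]), 'wrist_torque': array([-0.0043,  0.1121, -0.0173])} 0.0004629813496383671
```

View pics/s7.png

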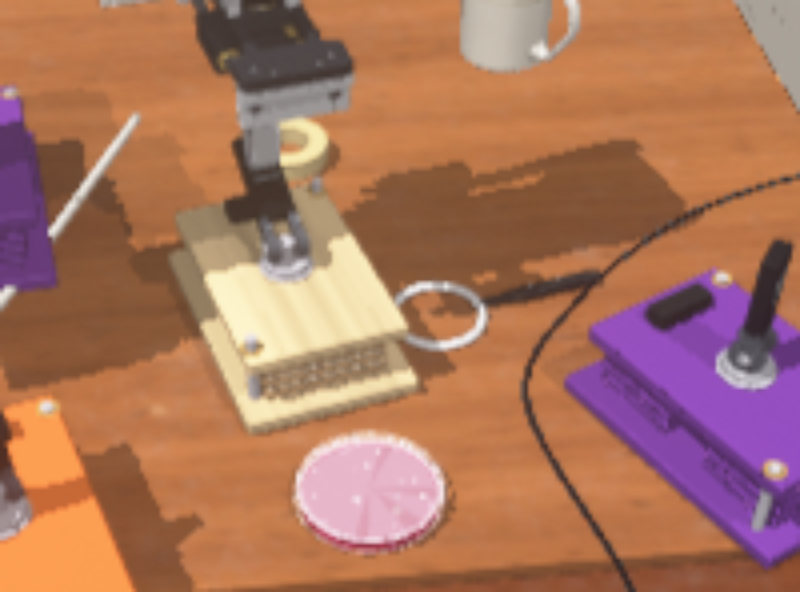

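The lever is about 60° down (265,185) with the finger behind it. I'll carry on down.

```bash
python3 -m crank '{"offset":[[-0.015,0.055,-0.1],[-0.01,0.035,-0.11],[0,0.01,-0.1],[0,0,0]],"turn":[[0,0,0],[0,0,0],[0,0,0],[0,0,0]],"jaw":[-1,-1,-1,-1]}' ; python3 - <<'E'
from h import *
o=ctrl.get_obs();print({k:o[k].round(4) for k in["position","ft_force","wrist_torque"]},o["width"])
E
python3 -m crank '{"offset":[[0,0,-0.03],[0,0,0]],"turn":[[0,0,0],[0,0,0]],"jaw":[-1,-1]}' ; python3 - <<'E'
from h import *
o=ctrl.get_obs();print({k:o[k].round(4) for k in["position","ft_force","wrist_torque"]},o["width"])
f=viewer.grab_frame("side")
cv2.imwrite("pics/s8.png",cv2.resize(f["color"][150:310,200:400],None,fx=4,fy=3.7))
E
```

```text
clock: 11.65
position: [0.5602, 0.2142, 0.0924]
orientation: [0.994, 0.11, -0.002, 0.0]
ft_force: [0.2, -0.3, 0.2]
width: 0.0004
{'position': array([0.5602, 0.2142, 0.0924]), 'ft_force': array([ 0.2381, -0.3447,  0.1507]), 'wrist_torque': array([-0.0236,  0.0838,  0.0491])} 0.0003557545141021585
clock: 11.85
position: [0.5611, 0.2139, 0.0914]
orientation: [0.994, 0.109, -0.001, 0.0]
ft_force: [-0.4, -1.1, -0.4]
width: 0.0008
{'position': array([0.5611, 0.2139, 0.0914]), 'ft_force': array([-0.431 , -1.1046, -0.3869]), 'wrist_torque': array([-0.0611,  0.1515,  0.0232])} 0.0007688845178287333
```

View pics/s8.png

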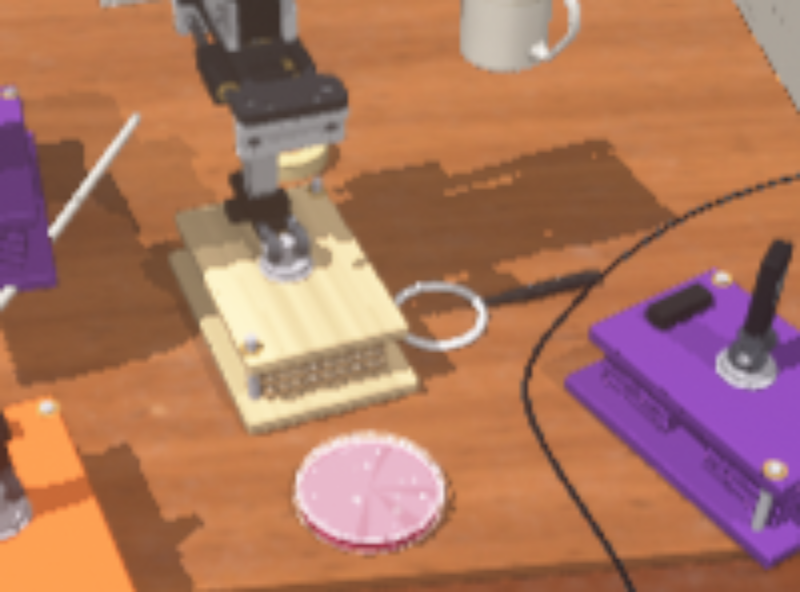

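```bash
python3 -m crank '{"offset":[[0,0,-0.015],[0,0,0]],"turn":[[0,0,0],[0,0,0]],"jaw":[-1,-1]}'; python3 -m crank '{"offset":[[0,0,-0.015],[0,0,0],[0,0,0]],"turn":[[0,0,0],[0,0,0],[0,0,0]],"jaw":[-1,-1,-1]}'
```

```text
clock: 12.1
position: [0.5616, 0.2141, 0.0911]
orientation: [0.994, 0.109, 0.0, 0.0]
ft_force: [-0.6, -0.4, 1.9]
width: 0.0005
clock: 12.4
position: [0.5617, 0.2143, 0.0906]
orientation: [0.994, 0.109, 0.001, 0.0]
ft_force: [-2.9, 0.1, 7.0]
width: 0.0005
```

Contact force is rising at z = 0.091, the flat-lever height, so the lever is on its stop. I'll push a touch more, then retreat.

```bash
python3 -m crank '{"offset":[[0,0,-0.02],[0,0,0],[0,0,0]],"turn":[[0,0,0],[0,0,0],[0,0,0]],"jaw":[-1,-1,-1]}'; python3 -m crank '{"offset":[[0,0,0.3],[0,0,0.4],[0,0,0.4],[-0.4,0.2,0.2],[-0.4,0.2,0],[-0.4,0.2,0],[-0.4,0.2,0],[-0.4,0.2,0],[0,0,0],[0,0,0]],"turn":[[0,0,0],[0,0,0],[0,0,0],[0,0,0],[0,0,0],[0,0,0],[0,0,0],[0,0,0],[0,0,0],[0,0,0]],"jaw":[-1,-1,-1,-1,-1,-1,-1,-1,-1,-1]}'; python3 - <<'E'
from h import *
for n in ["side","top"]:
    f=viewer.grab_frame(n);c=f["color"][150:310,200:400] if n=="side" else f["color"][150:300,180:400]
    cv2.imwrite(f"pics/{n}9.png",cv2.resize(c,None,fx=3.6,fy=3.6));P=cloud(f).reshape(-1,3);C=f["color"].reshape(-1,3)
    u=np.array([-.254,.967]);w=np.array([.967,.254]);d=P[:,:2]-[.574,.1605];a=d@u;b=d@w
    for lo in (.02,.035,.05,.065,.075):
        s=(abs(b)<.012)&(a>lo)&(a<lo+.012)&(P[:,2]>.06)&(P[:,2]<.2);print(n,lo,s.sum(),np.median(P[s,2]) if s.any() else None)
    s=(abs(b)<.05)&(abs(a)<.08)&(P[:,2]>.055)&(P[:,2]<.075)&(C[:,1]>120);print("board",np.median(P[s,2]))
    for l in ["tape_roll_mid","magnifier_mid","petri_5_mid"]:print(l,[(np.round(d["bbox"]).tolist(),round(d["confidence"],2)) for d in viewer.recognise(f,l)][:2])
E
```

```text
clock: 12.7
position: [0.5619, 0.2145, 0.0901]
orientation: [0.994, 0.11, 0.001, -0.0]
ft_force: [-5.2, -1.6, 11.7]
width: 0.0003
clock: 13.7
position: [0.361, 0.3147, 0.2169]
orientation: [0.994, 0.11, 0.001, 0.0]
ft_force: [0.1, 0.3, 0.9]
width: 0.0007
side 0.02 36 0.09091842580118503
side 0.035 35 0.09068646467884911
side 0.05 34 0.09040628390595684
side 0.065 24 0.09147958210845142
side 0.075 13 0.09097713150092768
board 0.06442054960877042
tape_roll_mid [([262.0, 183.0, 280.0, 196.0], 0.76)]
magnifier_mid [([302.0, 226.0, 352.0, 246.0], 0.49)]
petri_5_mid [([274.0, 269.0, 310.0, 299.0], 0.64), ([258.0, 198.0, 278.0, 225.0], 0.41)]
top 0.02 63 0.09061238074903666
top 0.035 63 0.09010733599082466
top 0.05 62 0.09103570646729331
top 0.065 63 0.09050383870180634
top 0.075 52 0.09044693716279312
board 0.06354466776745682
tape_roll_mid [([193.0, 216.0, 219.0, 244.0], 0.86)]
magnifier_mid [([279.0, 144.0, 307.0, 208.0], 0.91)]
petri_5_mid [([342.0, 201.0, 382.0, 242.0], 0.62)]
```

View pics/side9.png

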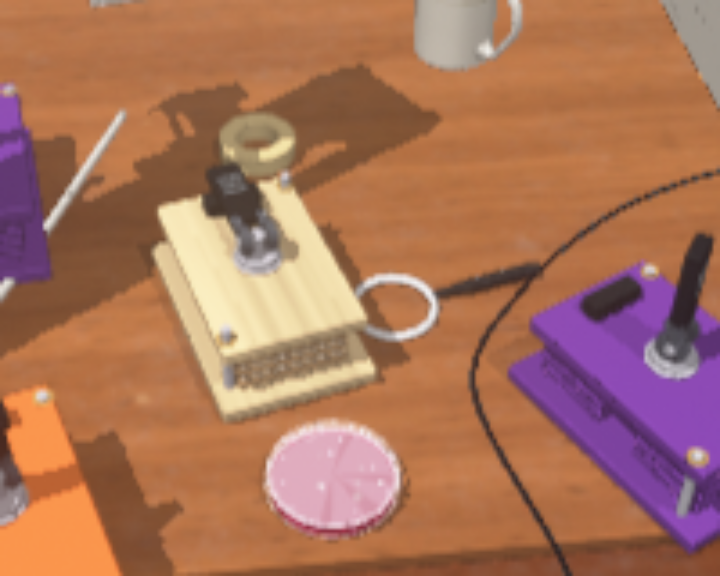

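View pics/top9.png

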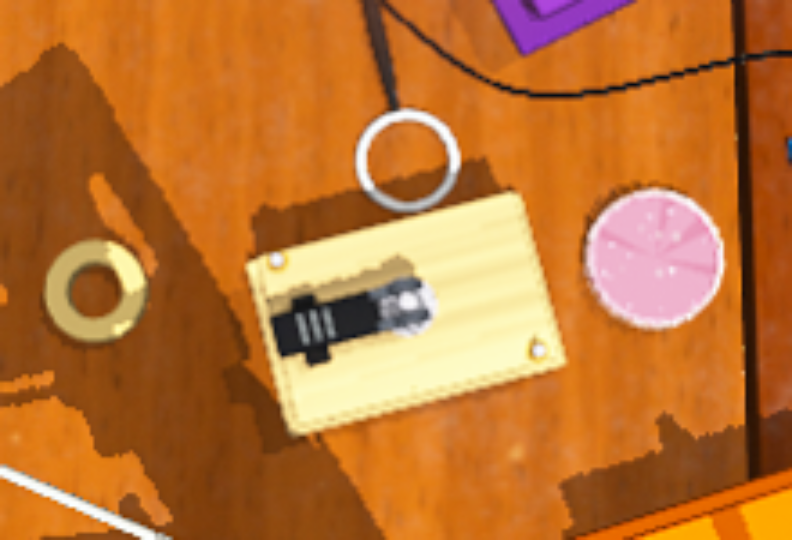

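```bash
python3 - <<'E'
from h import *
f=viewer.grab_frame("top");P=cloud(f).reshape(-1,3);C=f["color"].reshape(-1,3).astype(int)
d=P[:,:2]-[.574,.1605];n=np.hypot(*d.T)
s=(n<.1)&(n>.02)&(P[:,2]>.086)&(P[:,2]<.095);print(s.sum(),cv2.minAreaRect((P[s,:2]*1000).astype(np.float32)))
s=(n<.12)&(P[:,2]>.058)&(P[:,2]<.07)&(C[:,1]>100);print(s.sum(),cv2.minAreaRect((P[s,:2]*1000).astype(np.float32)))
E
```

```text
370 ((562.6071166992188, 209.45745849609375), (27.110193252563477, 69.65877532958984), 14.626294136047363)
2915 ((575.20361328125, 161.76187133789062), (109.83184814453125, 167.7786407470703), 14.686281204223633)
```

The lever yaw is 14.63° and the board yaw 14.69°, so the bolt is at its stop.

```bash
python3 -c "
from plant import ctrl;print(ctrl.hand_in())"
```

```text
the job is handed in; nothing more can be done
None
```

The plant press is tightened, its lever is folded flat on the rubber rest, and I have handed the job in; no verdict came back. I turned the bolt in with one grasp of the upright lever, about 165° clockwise, until the wrist moment rose to about 0.84 N m. Then I let go, pushed the lever down with the shut fingers and moved the arm clear.

**Last checks before handing in:**
- **Board:** its top face is at about 64 mm, the snug height.
- **Bolt:** the lever's direction (14.6°) matches the board's (14.7°), so the bolt is on its stop.
- **Lever:** it is level, with its top at 90–91 mm along its whole length.
- **Objects beside the press:** the magnifier and petri dish show no movement, agreeing within a few pixels with the first pictures. The tape roll was not detected in the first top view. Its side-view position is unchanged and it looks the same in both pictures.
- **Failures or disagreements:** no check failed or disagreed. I did not compare the lever in two pictures to measure that it was at rest. The wrist force read near zero after the arm moved away.

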